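# Third hand: charger cover pressed on its sprung bed

## Robot

A 6-joint arm with a two-finger parallel gripper is mounted at the origin on the work surface. World frame = base frame: x ahead of the robot, y to its left, z up, the work surface at z = 0. Lengths are in m, angles in rad, forces in N, time in s.
With the tool pointing down it reaches from about 0.35 to 0.975 m from the base axis. Payload 7.1 kg.
Tool frame: the origin (TCP) lies midway between the tips of the shut fingers; the grasp point (between the pads) lies 19 mm behind it; z points along the fingers, y is the line along which they close (so a half turn about z gives the same grasp; the last joint's range is limited). The gripper opens to 88 mm and grips with 3 to 60 N. Pads are 20 mm wide; open, the fingers measure 115 mm over their backs; the gripper's body (75 mm by 178 mm) begins 61 mm behind the grasp point.
Start: joints at [1.255, 0.423, 1.63, -0, 1.089, -0.019], TCP at [0.183, 0.598, 0.223] pointing down, gripper open.
Joint ranges: [-3, 3], [-0.9, 2.11], [0.09, 2.58], [-1.31, 4.45], [0.11, 2.69], [-2.54, 2.54]. Speed limits (rad/s): [2.39, 2.39, 3.01, 3.14, 3.14, 3.14].

## Interface

Orientations are given as a unit quaternion [w, x, y, z].
In Python, from station import move_pose, movel, movej, command_gripper, wait, inverse_kinematics, read_camera, camera_info, MotionError, job_done, get_time, get_joint_pos, get_qvel, get_effort, get_tcp_pos, get_ee_rot, get_ft_force, get_ft_torque, get_grip_width, get_finger_force gives the robot as it stands. Calls block until the motion is done:
- move_pose(position, orientation): joint-space move of the TCP to a pose.
- movel(position, frame=None, v=0.15, until_force=None): straight line of the TCP; frame=None keeps the orientation; v is the mean speed in m/s. With until_force (N) it stops when the force on the tool has changed by that much, and returns True; else False.
- movej(angles): joint-space move.
- command_gripper(opening): opening from 0.0 (shut) to 1.0 (fully open); the grip force is fixed at half the most; returns when the fingers have stopped.
- wait(seconds).
- inverse_kinematics(position, orientation): joint angles nearest the present ones, or None.
- read_camera(name): name is "scene" or "top"; returns the picture (384x512x3 uint8, red, green, blue); there is no depth.
- camera_info(name): a dict with "intrinsics" (3x3 intrinsics, pixels), "dist" ([k1, k2, p1, p2, k3] as OpenCV has them; the pictures are not rectified), "T" (4x4, takes a point from camera to world coordinates). Camera axes: x right, y up, looking along -z (the intrinsics and any distortion apply to the point x, -y, -z); pixel columns grow to the right and rows downward; lengths in m; the calibration is good to about 2 mm. A picture is of the moment at which its call begins. camera_info takes no time and is no camera call.
A pose or a line that the arm cannot do raises MotionError and nothing moves.
- job_done(): hands the job in; it is judged then, once.
Readings, each from a call of its own:
- get_time(): time.
- get_joint_pos(): joint angles.
- get_qvel(): joint speeds.
- get_effort(): joint torques, N m.
- get_tcp_pos(): TCP position.
- get_ee_rot(): TCP orientation.
- get_ft_force(): force on the tool from outside, world axes, zero at the start.
- get_ft_torque(): the same for the moment, N m.
- get_grip_width(): opening from 0.0 (shut) to 1.0 (fully open).
- get_finger_force(): force on a finger pad.
Only numpy, scipy, OpenCV 4.12 (cv2) and the standard library are available. Lean on these libraries where they do the work, as an engineer would, in place of code of your own. Each camera call takes 0.05 s, during which the arm holds its last target. There are 200 camera calls.

## Task

Pick up the loose charger cover by its grey battery dock, lower it over the two locating pins of the charger's lower half (big hole on the big brass pin) until it lies flush on the white sprung bed, then press it down steadily with about 10 N so that a colleague can drive the screws. Never push the bed down to its bottom stop, and leave the other things on the bench where they are. Finish while still holding the cover pressed down: do not let go.

Things in the scene. Friction and masses are not known exactly. Their poses are not given: they have to be found in the camera images.
- cover: loose charger cover, 0.2 to 0.32 kg: black plate 100 x 150 x 8 mm (x, y, z) with an orange edge, and on its middle a grey/black battery dock block 40 (x) x 60 (y) x 36 mm high, top 44 mm above the underside; grip the dock across its 40 mm (fingers closing along the cover's x). It lies dock up on the bench. Origin: centre of the plate's underside; z up, y towards the big hole
- big_hole (a point): centre of the big through hole (16.5 mm) on the underside of the cover, 60 mm from its centre at +y
- small_hole (a point): centre of the small through hole (11.5 mm) on the underside of the cover, 60 mm from its centre at -y
- base: lower half of the charger, fixed to the bench: black shell 130 x 180 mm (x, y), walls 34 mm high with orange rim, two upright pins at y = +60 (big) and -60 mm (small), straight up to 65 mm and tapered to 77 mm above the bench. Origin: centre of its underside on the bench; z up. The mounted cover's axes agree with the base's axes
- big_pin (a point): tip of the big brass pin, 13 mm diameter, 77 mm above the bench
- small_pin (a point): tip of the small steel pin, 8 mm diameter, 77 mm above the bench
- bed_top (a point): centre of the top face of the white sprung bed, 90 x 150 mm, between the walls with the pins passing through it; 52 mm above the bench when unloaded; its x, y, z axes are those of the base
- bed (a joint): how far the bed is pressed down, m: 0 at rest, 0.014 at its bottom stop. It bears about 4 N (the cover's own weight does not move it), then yields 1 mm per newton: 0.004 at 8 N, 0.011 at 15 N and 0.014 at 18 N, the cover's weight of 2 to 3 N included
- screwdriver: bystander: orange-handled screwdriver 190 mm long lying between the task's things; leave alone. Its origin is on the bench, under its middle
- screw_cup: bystander: small steel cup, 48 mm wide, 35 mm high; origin under its centre
- tape: bystander: yellow roll of tape 90 mm wide, 22 mm high, lying flat; origin under its centre
- wrench: bystander: steel wrench 150 mm long, lying flat; origin under its middle
- adapter: bystander: black power adapter brick 110 x 55 x 33 mm with a white label; origin under its centre
Not all that is in view belongs to the job. What is shaped like the cover but pink or purple is not meant.

How it is judged:
On the way, in this order (a step that is already met when the one before it is completed fails the run):
1. the cover is lifted clear of the bench, above the pins' height (height (world z) of cover above 0.08 m), for 0.1 s.
2. the cover is on both pins, big hole on big pin, flush on the bed (horizontal distance between big_hole and big_pin below 0.004 m and horizontal distance between small_hole and small_pin below 0.004 m and angle between the z axis of cover and the z axis of base, either way round below 0.06 rad and z of cover in the frame of bed_top below 0.003 m), for 0.1 s.
At the end, for the whole second after the job is handed in: The cover sits on both pins (holes within 4 mm of the right pins), flush on the bed (within 3 mm and 0.06 rad), still, and the robot is still holding it there: cover bears on the bed with 8 to 15 N (bed 3 to 12 mm down), the fingers touching the cover with more than 2 N (all of step 2 and contact force between cover and bed between 8 and 15 N and value of joint bed between 0.003 and 0.012 m and contact force between the fingers and cover above 2 N and linear speed of cover below 0.01 m/s); the arm keeps its last pose, push and grip.
It fails at once if the bed is pushed to its bottom stop (value of joint bed above 0.0135 m).
It fails at once if a bystander is disturbed (moved more than 25 mm) (distance of any of screwdriver, screw_cup, tape, wrench, adapter from where it was at the start of the episode above 0.025 m).
It also fails if it takes over 48 s, if anything falls off the work surface, if the arm or the gripper's body presses on something with over 40 N, if the wrist force passes 120 N, or if a joint passes its speed limit or range.

## Working session

There is one attempt and no reset: what is moved stays moved. The work goes in short steps, each a Python script; the robot and the scene stay as the last script left them, time stands still between calls to the robot, and variables do not carry over. Pictures are saved under pics/ and viewed, at most 10 in all, crops included, and the job is handed in when it is done.

```bash
ls; mkdir -p pics; python3 - <<'E'
from station import *
import cv2, numpy as np
np.set_printoptions(precision=4,suppress=True)
for n in ("scene","top"):
    im=read_camera(n); cv2.imwrite(f"pics/{n}0.png",im[...,::-1])
    print(n,camera_info(n))
print(get_time(),get_tcp_pos(),get_ee_rot(),get_ft_force(),get_grip_width())
E
```

```text
pics
scene {'intrinsics': array([[366.9413,   0.    , 257.6809],
       [  0.    , 366.9413, 194.5251],
       [  0.    ,   0.    ,   1.    ]]), 'dist': array([0.0089, 0.    , 0.    , 0.    , 0.    ]), 'T': array([[ 0.7153, -0.4025,  0.5713,  1.14  ],
       [ 0.6988,  0.3974, -0.5948, -0.6251],
       [ 0.0123,  0.8247,  0.5655,  0.6648],
       [ 0.    ,  0.    ,  0.    ,  1.    ]])}
top {'intrinsics': array([[418.9316,   0.    , 263.9264],
       [  0.    , 418.9316, 188.9044],
       [  0.    ,   0.    ,   1.    ]]), 'dist': array([-0.0103,  0.    ,  0.    ,  0.    ,  0.    ]), 'T': array([[-0.022 ,  0.9972, -0.0713,  0.4954],
       [-0.9993, -0.0198,  0.0306,  0.0119],
       [ 0.0291,  0.072 ,  0.997 ,  1.1689],
       [ 0.    ,  0.    ,  0.    ,  1.    ]])}
0.1 [0.1826 0.5972 0.222 ] [-0.0001  0.1479  0.989  -0.0007] [-0.3134  0.3256  0.6836] 0.9985868831397263
```

View pics/scene0.png

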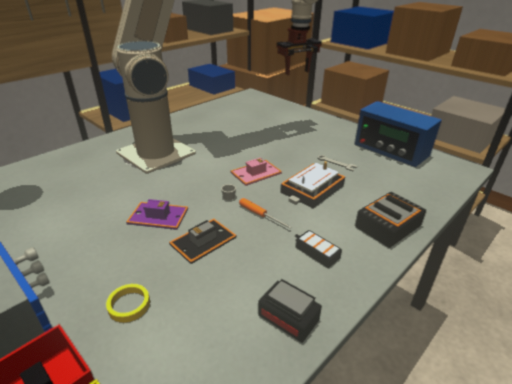

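View pics/top0.png

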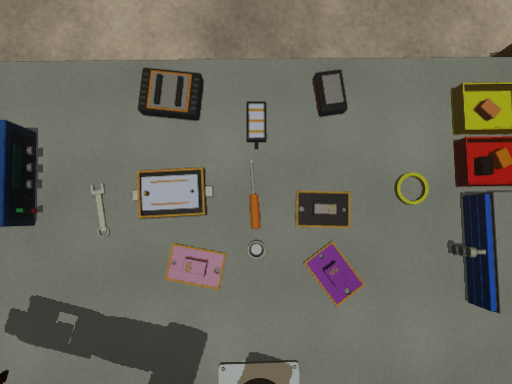

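The scene picture shows the cover (orange edge, dock up) near pixel (203,239) and the base with its white bed near (313,181). In the top picture the cover is at about (323,209) and the base at about (171,193). The pink and purple covers are decoys. Next I'll enlarge both to tell the holes and pins apart.

```bash
python3 - <<'E'
import cv2, numpy as np
t=cv2.imread("pics/top0.png"); s=cv2.imread("pics/scene0.png")
z=lambda im,x,y,w,h:cv2.resize(im[y:y+h,x:x+w],(400,300),interpolation=cv2.INTER_CUBIC)
cv2.imwrite("pics/crops0.png",np.vstack([np.hstack([z(t,283,179,80,60),z(t,127,160,96,72)]),np.hstack([z(s,160,210,88,66),z(s,272,151,80,60)])]))
E
```

```text
(no output)
```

View pics/crops0.png

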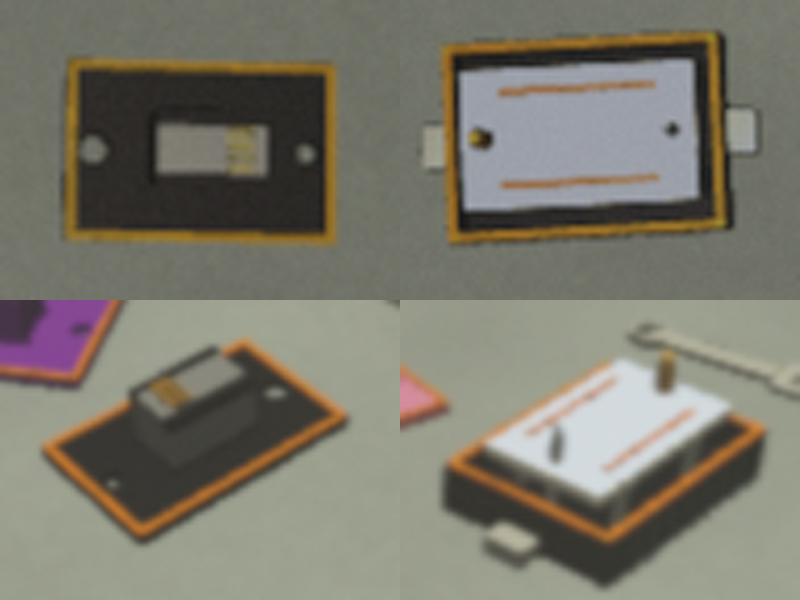

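Bottom-left crop: the scene view of the cover. Top-left: the cover from above, with the big hole at about (301.6,209) and the small one at (344.2,209.7). Right: the base, with its brass pin at about (146,193) and steel pin at (192,191). Both big features lie at +y. I'll measure them to subpixel accuracy and triangulate.

```bash
cat > vis.py <<'E'
from station import *
import cv2, numpy as np
np.set_printoptions(precision=4,suppress=True)
def shot(n,k=4): return np.mean([read_camera(n) for _ in range(k)],0).astype(np.float32)
def ray(n,px):
    c=camera_info(n); p=cv2.undistortPoints(np.float64(px).reshape(1,1,2),c["intrinsics"],c["dist"])[0,0]
    d=c["T"][:3,:3]@[p[0],-p[1],-1]; return c["T"][:3,3],d/np.linalg.norm(d)
def onplane(n,px,z):
    o,d=ray(n,px); return o+d*(z-o[2])/d[2]
def tri(a,b):  # pixel in top, in scene -> point, gap
    o,d=ray("top",a); p,e=ray("scene",b)
    s=np.linalg.lstsq(np.c_[d,-e],p-o,rcond=None)[0]; x,y=o+s[0]*d,p+s[1]*e
    return (x+y)/2,np.linalg.norm(x-y)
def proj(n,X):
    c=camera_info(n); q=c["T"][:3,:3].T@(np.float64(X)-c["T"][:3,3])
    return cv2.projectPoints(np.float64([[q[0],-q[1],-q[2]]]),np.zeros(3),np.zeros(3),c["intrinsics"],c["dist"])[0].ravel()
def mask(im,lo,hi): return cv2.inRange(cv2.cvtColor(np.uint8(im),cv2.COLOR_RGB2HSV),lo,hi)
def quad(im,roi,lo,hi,up=4):
    """corners of the biggest blob's hull (lines fitted to its sides), px, in rising-angle order"""
    x,y,w,h=roi; c=cv2.resize(im[y:y+h,x:x+w],None,fx=up,fy=up,interpolation=cv2.INTER_CUBIC).clip(0,255)
    m=cv2.morphologyEx(mask(c,lo,hi),cv2.MORPH_CLOSE,np.ones((9,9)))
    cs=cv2.findContours(m,cv2.RETR_EXTERNAL,cv2.CHAIN_APPROX_NONE)[0]
    h_=cv2.convexHull(max(cs,key=lambda k:cv2.contourArea(cv2.convexHull(k))))
    k=next(a for e in np.arange(.01,.2,.005) if len(a:=cv2.approxPolyDP(h_,e*cv2.arcLength(h_,True),True))==4)[:,0].astype(float)
    pts=max(cs,key=lambda k:cv2.contourArea(cv2.convexHull(k)))[:,0].astype(float); L=[]
    for i in range(4):
        a,b=k[i],k[(i+1)%4]; u=(b-a)/np.linalg.norm(b-a); r=pts-a; t=r@u/np.linalg.norm(b-a); d=abs(r@[-u[1],u[0]])
        f=cv2.fitLine(pts[(t>.12)&(t<.88)&(d<6)].astype(np.float32),cv2.DIST_HUBER,0,.01,.01).ravel(); L.append(np.cross([*f[2:],1],[*(f[2:]+f[:2]),1]))
    q=[np.cross(L[i-1],L[i]) for i in range(4)]; q=np.array([v[:2]/v[2] for v in q])
    return (q+.5)/up-.5+[x,y]
def centre(q):
    v=np.cross(np.cross([*q[0],1],[*q[2],1]),np.cross([*q[1],1],[*q[3],1])); return v[:2]/v[2]
def blob(im,c,r,f,up=6):
    """weighted centroid of f(grey/rgb) in a disc about c"""
    y,x=np.mgrid[0:im.shape[0],0:im.shape[1]]; w=f(im).clip(0)*(np.hypot(x-c[0],y-c[1])<r)
    return np.array([(w*x).sum(),(w*y).sum()])/w.sum(),w.sum()
ORANGE=((5,120,90),(25,255,255))
E
python3 - <<'E'
from vis import *
t,s=shot("top"),shot("scene"); np.savez("im0.npz",t=t,s=s)
roi={"cover":((286,182,75,55),(162,212,82,56)),"base":((128,156,88,70),(276,155,76,54))}
for k,(a,b) in roi.items():
    qa,qb=quad(t,a,*ORANGE),quad(s,b,*ORANGE)
    print(k,"top",qa.ravel(),"scene",qb.ravel(),"centre",*tri(centre(qa),centre(qb)))
    z=.008 if k=="cover" else .034
    P=np.array([onplane("top",p,z) for p in qa]); print(" topplane",P[:,:2].ravel(),P.mean(0)[:2],np.linalg.norm(P-np.roll(P,-1,0),axis=1))
    P=np.array([onplane("scene",p,z) for p in qb]); print(" sceneplane",P[:,:2].ravel(),P.mean(0)[:2],np.linalg.norm(P-np.roll(P,-1,0),axis=1))
light=lambda im:im.mean(2)-75
for n,ps in (("big",((301.6,209),5,(160+275*.22,210+93*.22),4)),("small",((344.2,209.7),5,(160+112*.22,210+184*.22),3))):
    a=blob(t,ps[0],ps[1],light)[0]; b=blob(s,ps[2],ps[3],light)[0]
    print(n,a,b,*tri(a,b),onplane("top",a,.004))
g=lambda im:t.mean(2)
print(t.mean(2)[186:201,140:154].astype(int)); print(t.mean(2)[185:198,185:199].astype(int))
print(s.mean(2)[158:175,318:331].astype(int)); print(s.mean(2)[172:190,296:310].astype(int))
E
```

```text
cover top [296.2341 190.7143 349.625  191.2789 349.625  226.9405 295.4408 226.4766] scene [236.5217 235.2712 190.4479 262.3249 169.8183 243.5921 212.3773 217.4069] centre [ 0.5182 -0.1892  0.0038] 0.005795974859999392
 topplane [ 0.5716 -0.1136  0.5671 -0.2632  0.4678 -0.2596  0.4725 -0.1086] [ 0.5198 -0.1863] [0.1497 0.0993 0.151  0.0993]
 sceneplane [ 0.5729 -0.1155  0.5672 -0.2662  0.4735 -0.2627  0.4661 -0.1113] [ 0.5199 -0.1889] [0.1509 0.0938 0.1515 0.1069]Traceback (most recent call last):
  File "<stdin>", line 5, in <module>
  File "vis.py", line 28, in quad
    f=cv2.fitLine(pts[(t>.12)&(t<.88)&(d<6)].astype(np.float32),cv2.DIST_HUBER,0,.01,.01).ravel(); L.append(np.cross([*f[2:],1],[*(f[2:]+f[:2]),1]))
      ~~~~~~~~~~~^^^^^^^^^^^^^^^^^^^^^^^^^^^^^^^^^^^^^^^^^^^^^^^^^^^^^^^^^^^^^^^^^^^^^^^^
cv2.error: OpenCV(4.12.0) /io/opencv/modules/imgproc/src/linefit.cpp:50: error: (-215:Assertion failed) count > 0 in function 'fitLine2D_wods'
```

```bash
python3 - <<'E'
s=open("vis.py").read()
s=s.replace("h_=cv2.convexHull(max(cs,key=lambda k:cv2.contourArea(cv2.convexHull(k))))","al=np.vstack([k for k in cs if len(k)>30]); h_=cv2.convexHull(al)")
s=s.replace("pts=max(cs,key=lambda k:cv2.contourArea(cv2.convexHull(k)))[:,0].astype(float)","pts=al[:,0].astype(float)").replace("(d<6)","(d<5)")
open("vis.py","w").write(s)
E
python3 - <<'E'
from vis import *
f=np.load("im0.npz"); t,s=f["t"],f["s"]
q=quad(t,(128,156,88,70),*ORANGE)
P=np.array([onplane("top",p,.034) for p in q]); print("base top",P[:,:2].ravel(),P.mean(0)[:2],np.linalg.norm(P-np.roll(P,-1,0),axis=1))
q=quad(t,(138,170,62,46),(0,0,130),(180,60,255))
P=np.array([onplane("top",p,.052) for p in q]); print("bed top",P[:,:2].ravel(),P.mean(0)[:2],np.linalg.norm(P-np.roll(P,-1,0),axis=1))
qs=quad(s,(276,155,76,54),(0,0,185),(180,60,255))
P=np.array([onplane("scene",p,.052) for p in qs]); print("bed scene",P[:,:2].ravel(),P.mean(0)[:2],np.linalg.norm(P-np.roll(P,-1,0),axis=1),"tri",*tri(centre(q),centre(qs)))
light=lambda im:im.mean(2)-75
for n,ps in (("big",((301.6,209),5,(160+275*.22,210+93*.22),4)),("small",((344.2,209.7),5,(160+112*.22,210+184*.22),3))):
    a=blob(t,ps[0],ps[1],light)[0]; b=blob(s,ps[2],ps[3],light)[0]
    print(n,a,b,*tri(a,b),onplane("top",a,.006))
dark=lambda im:130-im[...,2]
for n,c in (("bigpin",(146,193)),("smallpin",(191.7,191))):
    a=blob(t,c,5.5,dark)[0]; print(n,a,onplane("top",a,.0645))
print(t.mean(2)[186:201,140:154].astype(int)); print(t.mean(2)[185:198,185:199].astype(int))
print(s[158:175,318:331,2].astype(int)); print(s[172:190,296:310,2].astype(int))
E
```

```text
base top [0.6394 0.1425 0.5111 0.1383 0.5052 0.3163 0.6337 0.3204] [0.5724 0.2294] [0.1283 0.178  0.1286 0.178 ]
bed top [0.6181 0.1575 0.5309 0.1534 0.5264 0.3009 0.6138 0.304 ] [0.5723 0.229 ] [0.0873 0.1475 0.0875 0.1465]
bed scene [0.6121 0.3011 0.6168 0.1542 0.5296 0.1506 0.5237 0.2979] [0.5705 0.226 ] [0.147  0.0872 0.1474 0.0884] tri [0.5711 0.2278 0.0514] 0.003523774427818606
big [300.5461 208.5711] [220.1321 230.0007] [ 0.5205 -0.1265  0.0019] 0.004109596875414033 [ 0.5218 -0.1244  0.006 ]
small [345.9619 209.501 ] [183.8211 251.1534] [ 0.5171 -0.2515  0.0027] 0.0019514244914756347 [ 0.5164 -0.2515  0.006 ]
bigpin [145.8593 192.9388] [0.57   0.288  0.0645]
smallpin [191.9576 190.5932] [0.5738 0.1675 0.0645]
[[ 38 110 162 161 160 160 161 161 160 161 161 160 161 161]
 [ 37 110 161 161 160 161 160 161 161 161 161 161 161 161]
 [ 38 110 161 161 160 161 161 162 161 161 161 161 160 161]
 [ 39 110 161 161 161 161 160 161 160 161 162 160 161 160]
 [ 39 109 161 161 145 125 131 150 160 161 161 161 160 161]
 [ 45 109 161 149 116  84  78  95 115 144 160 161 161 161]
 [ 48 110 158 137 10
[... 2578 characters left out ...]
8 200 210 217 208 160 121 153 202 219 221 221 221]
 [220 218 219 220 219 202 144 107 147 200 219 221 221 221]
 [221 220 221 220 216 189 130 103 150 201 219 221 221 221]
 [220 221 221 220 215 184 126 109 162 206 219 221 221 221]
 [205 215 219 220 217 189 136 120 172 210 220 221 221 221]
 [153 183 201 213 218 206 170 159 195 217 220 221 221 221]
 [105 125 148 177 199 208 206 207 216 220 221 221 220 221]
 [ 83  90 101 122 144 173 196 208 217 220 221 221 221 221]
 [ 72  72  75  86  99 118 139 164 192 207 216 220 221 221]
 [ 63  59  58  62  71  84  96 112 134 160 189 206 215 219]
 [ 53  52  50  51  57  71  80  84  92 108 131 157 186 204]
 [ 49  49  49  50  55  68  73  69  68  77  90 106 129 153]]
```

Cover centre is about (0.5198,-0.187), yaw -0.030. Base centre is about (0.572,0.2285), yaw +0.032. The bed top triangulates to z = 0.0514 and the cover rim to about 0.004, which agrees with the text. Next step is the grasp and lift.

```bash
cat >> vis.py <<'E'
def quat(yaw): a=np.pi/4+yaw/2; return [0.,np.cos(a),np.sin(a),0.]
E
python3 - <<'E'
from vis import *
q=quat(-.030); x,y=.5195,-.1872
move_pose([x,y,.10],q); print(get_time())
f=movel([x,y,.0125],v=.08,until_force=8); print("hit",f,get_tcp_pos(),get_ft_force())
command_gripper(0.); print("grip",get_grip_width()*88,get_finger_force(),get_time())
movel([x,y,.14],v=.12); wait(.2)
print(get_tcp_pos(),get_ft_force(),get_finger_force(),get_grip_width()*88,get_time())
for n in("top","scene"):cv2.imwrite(f"pics/{n}1.png",read_camera(n)[...,::-1])
E
```

```text
3.525
hit False [ 0.5199 -0.1874  0.013 ] [-0.0694 -1.2187  0.449 ]
grip 39.526443068876354 29.960927367210388 5.5667
[ 0.5191 -0.1871  0.1393] [-0.3547  0.3692 -2.5318] 29.95952993631363 39.968295210246445 6.975
```

```bash
python3 - <<'E'
from vis import *
move_pose([.572,.2285,.14],quat(.032)); 
p=get_tcp_pos(); movel([p[0],p[1],.115],v=.08); wait(.4)
print(get_tcp_pos(),get_ee_rot(),get_time())
t,s=shot("top"),shot("scene"); np.savez("im1.npz",t=t,s=s)
z=lambda im,x,y,w,h:cv2.resize(im[y:y+h,x:x+w],(400,300),interpolation=cv2.INTER_CUBIC)
cv2.imwrite("pics/hover.png",np.hstack([z(t,117,150,104,78),z(s,262,121,104,78)])[...,::-1])
E
```

```text
[0.5723 0.2275 0.1153] [0.0001 0.6957 0.7184 0.0002] 9.4917[ WARN:0@8.996] global loadsave.cpp:1063 imwrite_ Unsupported depth image for selected encoder is fallbacked to CV_8U.
```

View pics/hover.png

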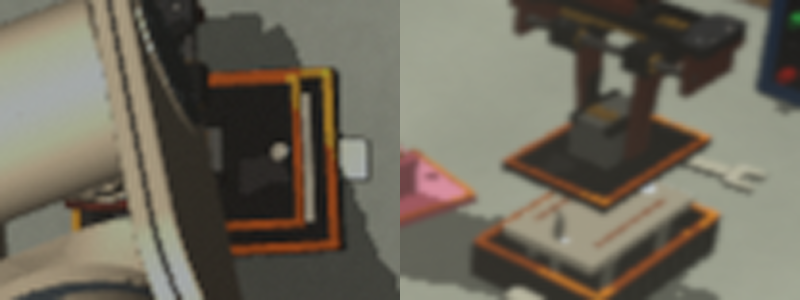

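Hover picture, left half (top view): the cover's -y end is visible, with the small hole at about (189.8,189.3). Right half (scene view): the whole cover rim is level above the bed, spanning about x 288–343 and y 151–176. I'll compare it with the bed in each camera on its own, so calibration bias cancels.

```bash
python3 - <<'E'
from vis import *
import vis
f=np.load("im1.npz"); t,s=f["t"],f["s"]
zt=.1103
# scene: keep only the component of the cover rim
up=4; x0,y0,w,h=284,146,64,34
c=cv2.resize(s[y0:y0+h,x0:x0+w],None,fx=up,fy=up,interpolation=cv2.INTER_CUBIC).clip(0,255)
m=mask(c,*ORANGE); n,l,st,_=cv2.connectedComponentsWithStats(m); o=np.argsort(-st[1:,4])+1
print(st[o[:5]])
cv2.imwrite("pics/m.png",m)
s2=s.copy(); keep=np.zeros(s.shape[:2],np.uint8)
k=cv2.resize((l==o[0]).astype(np.uint8)*255,(w,h),interpolation=cv2.INTER_AREA)>20
keep[y0:y0+h,x0:x0+w]=cv2.dilate(k.astype(np.uint8),np.ones((3,3))); s2[keep==0]=60
q=quad(s2,(x0,y0,w,h),*ORANGE)
P=np.array([onplane("scene",p,zt) for p in q]); print("cover scene",P[:,:2].ravel(),P.mean(0)[:2],np.linalg.norm(P-np.roll(P,-1,0),axis=1))
# top: small hole
g=t.mean(2); print(g[183:197,183:204].astype(int))
a=blob(t,(189.8,189.3),3.5,lambda im:im.mean(2)-55)[0]; print("small hole top",a,onplane("top",a,.1063))
b=t[185:205,190:200]; print(b[...,0].mean(0).astype(int),b[...,2].mean(0).astype(int))
E
```

```text
[[  23   20  210   95 2504]
 [ 215  113   28   23  395]
 [ 110   11   25   12  156]
 [  13  133    5    3   13]]
cover scene [0.62   0.2919 0.624  0.1504 0.5258 0.1513 0.5278 0.2999] [0.5744 0.2233] [0.1416 0.0982 0.1486 0.0925]
[[ 29  27  27  29  29  28  29  29  29  34  64  69  83 122  98  38  29  30
   82 108  83]
 [ 28  28  27  27  28  27  28  29  28  34  64  70  85 122  98  39  29  29
   72 102  85]
 [ 28  27  29  28  27  28  28  28  29  32  64  74  87 121  98  39  29  29
   67  99  85]
 [ 29  29  27  28  27  26  26  27  29  30  62  78  86 118 101  44  28  29
   68 100  85]
 [ 29  29  28  29  29  67  96  89  52  28  63  79  76 112 105  50  29  29
   58  94  86]
 [ 27  28  28  27  58 106 129 125  95  50  62  79  74 110 107  53  29  29
   51  81  78]
 [ 29  28  28  27  72 117 132 138 105  43  63  79  72 109 108  55  28  28
   45  69  73]
 [ 28  32  34  37  65 112 123 108  70  27  61  79  72 106 108  59  28  29
   42  68  79]
 [ 36  39  40  38  46  76  84  60  34  27  62  80  73 109 112  61  29  28
   41  68  77]
 [ 40  40  41  40  38  42  46  36  28  28  61  79  76 108 116  68  29  28
   41  68  72]
 [ 41  40  40  40  40  41  41  37  31  27  55  75  81 113 120  75  31  28
   40  68  75]
 [ 41  40  40  40  41  41  41  42  35  28  53  72  75 109 122  76  30  28
   43  68  72]
 [ 41  38  39  41  41  41  40  40  38  31  51  73  67 106 126  81  29  28
   37  66  78]
 [ 40  41  40  40  39  41  40  40  41  34  51  73  65 104 130  87  30  28
   32  64  79]]
small hole top [189.3171 188.8911] [0.5753 0.1683 0.1063]
[ 53  43  33  88 133 112 120 131  79  31] [ 46  38  28  26  25  38  93 107  65  27]
```

View pics/m.png

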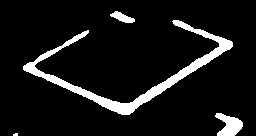

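The mask covers most of the rim but misses the back corner, so the scene fit is coarse. Averaging the rim, bed and small-hole measurements, the cover is about 0.5–1 mm off, well inside the pins' taper. I'll shift it by (-0.5,+0.8) mm and lower in stages, watching the forces.

```bash
python3 - <<'E'
from vis import *
from numpy import mean
F=lambda:np.mean([(wait(.02),get_ft_force())[1] for _ in range(8)],0)
x,y=.5715,.2293
movel([x,y,.105],v=.05); wait(.3); f0=F(); print("free",get_tcp_pos(),f0)
for z in (.094,.088,.082,.076,.071):
    h=movel([x,y,z],v=.03,until_force=5); wait(.15); print(z,h,get_tcp_pos(),F()-f0,get_ft_torque(),get_time())
    if h: break
np.save("f0.npy",f0)
E
```

```text
free [0.5716 0.2293 0.1051] [-0.2903 -0.1782 -2.4165]
0.094 False [0.5716 0.2293 0.0941] [ 0.3208 -0.1663 -0.3137] [-0.1001  0.0172 -0.0657] 11.475
0.088 False [0.5715 0.2293 0.088 ] [ 0.2712  0.1813 -0.147 ] [-0.0777  0.0556  0.0181] 12.1083
0.082 False [0.5715 0.2293 0.082 ] [ 0.3147  0.2764 -0.6116] [-0.0813  0.0431  0.0157] 12.7417
0.076 False [0.5715 0.2293 0.076 ] [ 0.3611  0.1488 -0.2586] [-0.0106  0.0295 -0.0128] 13.375
0.071 False [0.5716 0.2293 0.071 ] [ 0.4456  0.0374 -0.6261] [-0.0529  0.0829  0.0617] 13.975
```

The pins went in without any force. Now I'll lower to the bed and press.

```bash
python3 - <<'E'
from vis import *
F=lambda:np.mean([(wait(.02),get_ft_force())[1] for _ in range(10)],0)
f0=np.load("f0.npy"); x,y=.5715,.2293
h=movel([x,y,.058],v=.015,until_force=5); wait(.2); p=get_tcp_pos(); print("contact",h,p,F()-f0,get_time())
z=p[2]
for i in range(10):
    d=(F()-f0)[2]; print(z,get_tcp_pos()[2],d)
    if d>7.8 or z<.054: break
    z-=min(.001,max(.0003,(8.2-d)*.001*.8)); movel([x,y,z],v=.01); wait(.2)
wait(.3); print(get_tcp_pos(),F()-f0,get_finger_force(),get_time())
t,s=shot("top",2),shot("scene",2); np.savez("im2.npz",t=t,s=s)
c=lambda im,x,y,w,h:cv2.resize(im[y:y+h,x:x+w],(400,300),interpolation=cv2.INTER_CUBIC).clip(0,255).astype(np.uint8)
cv2.imwrite("pics/press.png",np.hstack([c(t,117,150,104,78),c(s,262,131,104,78)])[...,::-1])
E
```

```text
contact True [0.5715 0.2293 0.0626] [2.9529 0.9668 5.5543] 14.9333
0.06257361322751442 0.06232728179957695 5.61422567983801
0.06157361322751442 0.061483418065219606 6.626155742610466
0.06057361322751442 0.060523502965996887 7.598950302729159
0.06009277346969775 0.06007949744591677 7.799740058775056
0.05977256551671779 0.05982915347722806 8.282233703071837
[0.5712 0.2292 0.0598] [-0.9919 -0.2616  8.0265] 29.96434897184372 18.0417
```

View pics/press.png

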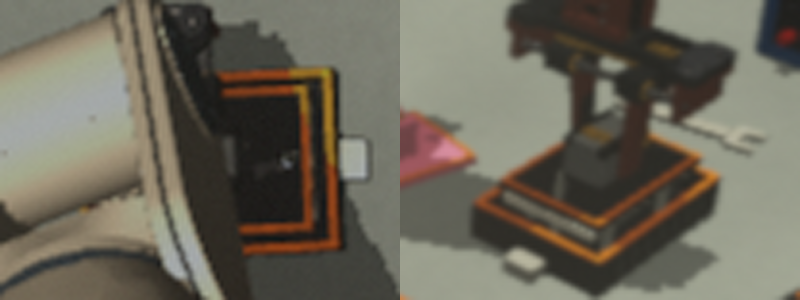

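Press picture: the cover lies level inside the rim, and the small pin shows in its hole (left half, about (285,160) in the crop). The force change of 8.0 N includes the cover's weight, so it is the bed load itself. I'll add about 2.7 mm of travel.

```bash
python3 - <<'E'
from vis import *
F=lambda:np.mean([(wait(.02),get_ft_force())[1] for _ in range(15)],0)
f0=np.load("f0.npy"); x,y=.5715,.2293
for z in (.0588,.0579,.0570):
    movel([x,y,z],v=.01); wait(.3); d=F()-f0; print(z,get_tcp_pos(),d)
    if d[2]>11: break
wait(.8); print(get_tcp_pos(),F()-f0,get_finger_force(),get_time())
E
```

```text
0.0588 [0.5712 0.2292 0.0589] [-1.3354 -0.6762  9.2725]
0.0579 [0.5712 0.2292 0.0581] [-1.5988 -0.8336  9.8104]
0.057 [0.5712 0.2292 0.0573] [-2.0655 -0.6107 10.7828]
[0.5712 0.2292 0.0573] [-1.5285 -0.7168 10.952 ] 29.96624529361725 21.6917
```

The load is steady at about 10.8 N, with the bed about 6.7 mm down and a firm grip. Handing in.

```bash
python3 -c "from station import *; print(job_done(), get_time())"
```

```text
the job is handed in; nothing more can be done
the job is handed in; nothing more can be done
```

The cover is on both pins and flush on the bed, held pressed at about 10.8 N with the bed about 6.7 mm down and the gripper still closed; the job was handed in at about 22 s, and no verdict was shown.

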